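# Check a compressor intake filter against the lamp

## Task

With the scraper block, not the fingers, wipe the three steel offcuts off the closed flap of the filter housing onto the bench, then set the scraper down on the bench. Lift the flap until it stands about upright, leave it open, and draw out the filter plate (the one with a tab), leaving the blank plate in its bay and the tape, jar and projector unit alone. Finish holding the filter upright about 8 cm in front of the inspection lamp's lens, centred on it, broad face towards it, without touching the lamp; keep holding it there.

Things in the scene. Friction and masses are not known exactly. Their poses are not given: they have to be found in the camera images.
- housing: Grey air-filter housing, fixed: open-topped box 160 x 160 mm, 112 mm high, walls 5 mm, floor 6 mm thick, closed by the black flap. Origin: centre of its underside. Its -x side (with the flap's tongue) faces roughly to the robot, its +x side has the hinge and an outlet stub. Inside, two bays along its x, centred at its y = +28 and -28 mm: one holds the filter, the other the blank.
- flap (a joint): Flap angle, rad: 0 closed, grows as its front edge rises, stop at 1.75 (just past upright). Flat plate 162 mm (housing x) by 164 mm (y), 8 mm thick; closed, its top is level, 120 mm above the bench. Stiff hinge: it stays where it is left; lifting at the tongue takes 2 to 3 N.
- flap_hinge (a point): Point on the hinge axis, in the middle of the housing's rear (+x) top edge, 112 mm above the bench. The axis runs along the housing's y.
- flap_tongue (a point): Grip point of the flap's pull tongue (moves with the flap): a bar 20 mm wide (housing y), 8 mm thick, sticking out 48 mm from the middle of the flap's front edge. The point is at mid-thickness, 33 mm from the flap's edge, 195 mm from the hinge; closed, 116 mm above the bench, nothing under it. Pinched by its two sides it can turn between the pads as the flap swings.
- filter: Filter plate: white frame 110 mm (its x) by 18 (y) by 70 high, pleated broad faces to its +y and -y, with a grip tab on the middle of its top edge, 44 mm (x) by 12 (y) by 30 high; about 120 g. Origin: centre of its underside. Stands upright, loose, in either bay, axes like the housing's, hidden by the flap; tab top 106 mm above the bench. Draws straight up.
- filter_center (a point): Centre of the filter's frame, 35 mm above its underside.
- blank: Plain grey plate without a tab, 110 x 18 x 60 mm high, loose in the other bay (top 66 mm above the bench); it stays there. Origin: centre of its underside. Each bay is a slot 116 x 24 mm between black guides that rise to 46 mm above the bench.
- scraper: Scraper block standing on the bench: black straight-edged foot 130 mm long (its x), 28 mm wide (y), 25 mm high, with a grey grip rib on top 70 mm (x) by 20 mm (y), reaching 75 mm above its underside; 160 g. Origin: centre of its underside.
- lamp: Inspection lamp, fixed: aluminium head 124 mm wide (its x), 30 mm deep (y), from 82 to 178 mm above the bench, in a dark stand with a base plate 120 x 70 mm. Its white lens faces its +y, roughly towards the housing. Origin: centre of its underside.
- lamp_lens (a point): Centre of the lamp's white lens, 130 mm above the bench; its y axis points straight out of the lens, x along its width, z up.
- tape: Roll of tape, 90 mm across, 24 mm high. Bystander. Origin: centre of its underside.
- jar: Lidded jar, 60 mm across, 85 mm high. Bystander. Origin: centre of its underside.
- projector: Headlamp projector unit, round, 72 mm across, 65 mm high. Bystander. Origin: centre of its underside.
- offcut_a: Loose steel offcut, 18 x 10 x 9 mm, 11 g, lying on the closed flap. Origin: centre of its underside.
- offcut_b: Loose steel offcut, 13 x 13 x 9 mm, 11 g, lying on the closed flap. Origin: centre of its underside.
- offcut_c: Loose steel offcut, 15 x 12 x 9 mm, 11 g, lying on the closed flap. Origin: centre of its underside.
Not all that is in view belongs to the job. Of the things that look like the lamp, the larger one is meant.

How it is judged (in metres and radians):
On the way, in this order (a step that is already met when the one before it is completed fails the run):
1. all three offcuts are off the flap, down on the bench, with the flap still closed (height (world z) of each of offcut_a, offcut_b, offcut_c below 0.05 m and value of joint flap below 0.15 rad), for 0.2 s.
2. the scraper is set down on the bench, not held (height (world z) of scraper below 0.04 m and linear speed of scraper below 0.02 m/s and contact force between the fingers and scraper below 0.1 N), for 0.2 s.
3. the flap is open, about upright (over 1.2 rad), the filter still in its bay (value of joint flap above 1.2 rad and distance of filter from where it was at the start of the episode below 0.03 m), for 0.2 s.
4. the filter is drawn up clear of the housing, held in the fingers (height (world z) of filter above 0.115 m and contact force between the fingers and filter above 0.5 N), for 0.1 s.
At the end, for the whole second after the job is handed in: Filter held by the fingers alone, still, upright (0.3 rad), centre 20-140 mm out from the lens and within 45 mm of its centre, face parallel to it (0.35 rad), touching neither lamp nor housing; flap over 1.2 rad; blank within 20 mm; scraper and offcuts down on the bench (y of filter_center in the frame of lamp_lens between 0.02 and 0.14 m and x of filter_center in the frame of lamp_lens between -0.045 and 0.045 m and z of filter_center in the frame of lamp_lens between -0.045 and 0.045 m and angle between the y axis of filter and the y axis of lamp, either way round below 0.35 rad and angle between filter's own z axis and vertical below 0.3 rad and contact force between the fingers and filter above 0.5 N and contact force between filter and lamp below 0.1 N and contact force between filter and housing below 0.1 N and linear speed of filter below 0.03 m/s and value of joint flap above 1.2 rad and distance of blank from where it was at the start of the episode below 0.02 m and height (world z) of scraper below 0.04 m and linear speed of scraper below 0.02 m/s and height (world z) of each of offcut_a, offcut_b, offcut_c below 0.05 m and horizontal distance between each of offcut_a, offcut_b, offcut_c and housing above 0.07 m); the arm keeps its last pose, push and grip.
It fails at once if the fingers touch an offcut (contact force between the fingers and offcut_a above 0.5 N or contact force between the fingers and offcut_b above 0.5 N or contact force between the fingers and offcut_c above 0.5 N).
It fails at once if the flap is lifted (over 0.2 rad) while an offcut is still on it (value of joint flap above 0.2 rad and height (world z) of any of offcut_a, offcut_b, offcut_c above 0.08 m).
It fails at once if the tape, jar or projector unit is moved over 30 mm (distance of any of tape, jar, projector from where it was at the start of the episode above 0.03 m).
It fails at once if the blank is pulled out of place by over 30 mm (distance of blank from where it was at the start of the episode above 0.03 m).
It also fails if it takes over 72 s, if anything falls off the work surface, if the arm or the gripper's body presses on something with over 40 N, if the wrist force passes 120 N, or if a joint passes its speed limit or range.

## Robot

A 6-joint arm with a two-finger parallel gripper is mounted at the origin on the work surface. World frame = base frame: x ahead of the robot, y to its left, z up, the work surface at z = 0. Lengths are in mm, angles in rad, forces in N, time in s.
With the tool pointing down it reaches from about 300 to 850 mm from the base axis. Payload 4.2 kg.
Tool frame: the origin (TCP) lies on the centre line of the jaws, within the pads' length; the fingertips stand 14 mm ahead of it and the grasp point (between the pads) lies 5 mm behind it (ctrl.tip_reach is the distance from the TCP to the fingertips, in mm); z points along the fingers, y is the direction in which the jaws open and shut (so a half turn about z gives the same grasp; the last joint's range is limited). The gripper opens to 91 mm and grips with 3 to 60 N. Pads are 32 mm wide; open, the fingers measure 118 mm over their backs; the gripper's body (76 mm by 178 mm) begins 60 mm behind the grasp point.
Start: joints at [1.208, 0.32, 1.565, -0, 1.257, -0.02], TCP at [193.275, 541.559, 227.976] pointing down, gripper open.
Joint ranges: [-3.11, 3.11], [-0.84, 2.01], [0.21, 2.61], [-1.34, 4.49], [0.05, 2.63], [-2.56, 2.56]. Speed limits (rad/s): [2.57, 2.57, 3.14, 3.14, 3.14, 3.14].

## Interface

Orientations are given as a rotation vector (axis times angle).
In Python, from rig import ctrl gives the robot as it stands.
- The arm moves only by the tool servo_tool, never from a script. Its argument "deltas" is a list of rows, each an object of numbers: "hand": the opening, from 0 (shut) to 1 (fully open); "tx", "ty", "tz": the shift along the tool's x, y, z in cm; "wx", "wy", "wz": the turn, a rotation vector about the tool's x, y, z in degrees. A call has 1 to 10 rows; each row shifts and turns the commanded pose from where the row before left it, along the tool's axes as they then stand; what a row does not reach is not made up. A row lasts 1/12 s, in which the tool goes at most 41.7 mm and 7.16 degrees, less where a joint would pass 70% of its speed; a pose out of reach is approached as far as the arm can. A call is refused whole if a number of a shift passes 4.17 or a number of a turn 7.16, either way. A call with a gripper value outside its range is refused whole. The fingers move at their own pace and stop on an object; the grip force is fixed at half the most. Time passes only in rows, so rows that do not move let the fingers close. It gives the time, the measured TCP pose, the force and the opening at its end, in the units of the state.
- ctrl.observe(): the state, without advancing time (a new reading comes with each control period).
- ctrl.camera(name): name is "side" or "top"; returns (picture, depth): 420x560x3 uint8, blue, green, red; 420x560 float32, mm along the optical axis (not along the pixel's ray), 0 where there is no reading.
- ctrl.camera_model(name): a dict with "fx", "fy", "cx", "cy" (pixels), "distortion" ([k1, k2, p1, p2, k3] as OpenCV has them; the pictures are not rectified), "R" (3x3) and "t" (3): a world point X has camera coordinates R X + t. Camera axes: x right, y down, z forward; pixel columns grow to the right and rows downward; lengths in mm; the calibration is good to about 2 mm. A picture is of the moment at which its call begins. camera_model takes no time and is no camera call.
- ctrl.job_done(): hands the job in, once; it reports no verdict.
The state is a dict: "time": time; "qpos": joint angles; "joint_vel": joint speeds; "joint_efforts": joint torques, N m; "eef_pos": TCP position; "orientation": TCP orientation; "force": force on the tool from outside, world axes, zero at the start; "torque": the same for the moment, N m; "grip_width": finger opening in mm.
Only numpy, scipy, OpenCV 4.12 (cv2) and the standard library are available. Lean on these libraries where they do the work, as an engineer would, in place of code of your own. Each camera call takes 0.05 s, during which the arm holds its last target.

## Working session

There is one attempt and no reset: what is moved stays moved. The work goes in short steps, Python scripts to look and compute and a tool call to move; the robot and the scene stay as the last step left them, time stands still between calls to the robot, and variables do not carry over. Pictures are saved under pics/ and viewed, and the job is handed in when it is done.

Besides the shell and the picture viewer there is one more tool, called as name(argument=value, ...), one argument or row to a line, values as JSON. servo_tool: Moves the arm, as the interface text tells. Its arguments: {"type":"object","properties":{"deltas":{"type":"array","items":{"type":"object","properties":{"hand":{"type":"number"},"tx":{"type":"number"},"ty":{"type":"number"},"tz":{"type":"number"},"wx":{"type":"number"},"wy":{"type":"number"},"wz":{"type":"number"}}}}},"required":["deltas"]}

```bash
ls; mkdir -p pics; python3 - <<'E'
from rig import ctrl
import cv2,numpy as np
print(ctrl.observe())
for n in("top","side"):
    p,d=ctrl.camera(n); cv2.imwrite(f"pics/{n}0.png",p); np.save(f"pics/{n}0.npy",d); m=ctrl.camera_model(n); print(n,m)
E
```

```text
pics
{'time': 0.0, 'qpos': array([ 1.20798117e+00,  3.20236565e-01,  1.56571611e+00, -1.49751545e-05,
        1.25742554e+00, -2.00000648e-02]), 'joint_vel': array([-0.00151846, -0.00061366, -0.00115942,  0.00124074, -0.00180947,
        0.00141204]), 'joint_efforts': array([ 1.30279866e-03, -4.12465096e+01, -2.31972027e+01,  7.29595008e-02,
        4.58155631e-02, -1.57788577e-04]), 'eef_pos': array([193.10108016, 541.0589409 , 227.13767409]), 'orientation': array([-5.35796756e-01, -3.09523380e+00,  2.75750910e-03]), 'force': array([ 1.30268084, -0.08375517, -0.3547688 ]), 'torque': array([-0.0037383 , -0.03852184, -0.02463538]), 'grip_width': 91.14328343101853}
top {'fx': 507.33830656196193, 'fy': 507.33830656196193, 'cx': 273.6832330772913, 'cy': 212.7154965954857, 'distortion': array([-0.18845725,  0.        ,  0.        ,  0.        ,  0.        ]), 'R': array([[ 0.00190107, -0.99990808,  0.01342478],
       [-0.99821638, -0.00269856, -0.05963863],
       [ 0.05966938, -0.01328746, -0.99812976]]), 't': array([ -18.53343871,  583.33985541, 1439.77075805])}
side {'fx': 530.825381924085, 'fy': 530.825381924085, 'cx': 272.14071311795493, 'cy': 215.64402318541585, 'distortion': array([-0.04910207,  0.        ,  0.        ,  0.        ,  0.        ]), 'R': array([[ 0.9312762 , -0.36427158,  0.00555494],
       [-0.24731335, -0.64331644, -0.72455508],
       [ 0.26750841,  0.67338709, -0.68919452]]), 't': array([-554.01110283,  227.44820681, 1044.91254524])}
```

View pics/top0.png

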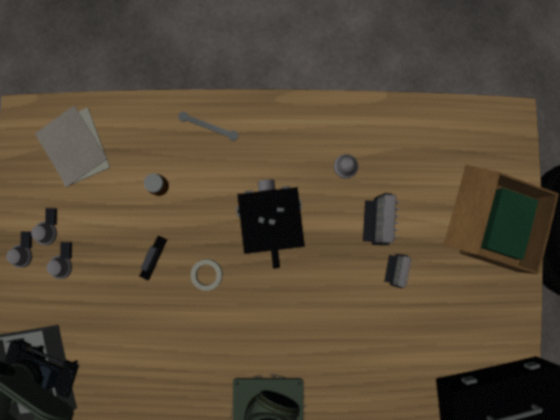

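View pics/side0.png

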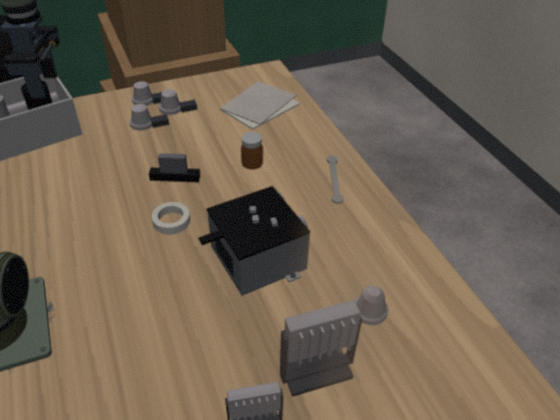

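```bash
cat > h.py <<'E'
import cv2,numpy as np
from rig import ctrl
def cast(name,uv,z):
    m=ctrl.camera_model(name);K=np.array([[m['fx'],0,m['cx']],[0,m['fy'],m['cy']],[0,0,1]])
    p=cv2.undistortPoints(np.array(uv,float).reshape(-1,1,2),K,m['distortion']).reshape(-1,2)
    r=np.c_[p,np.ones(len(p))]@m['R']; C=-m['R'].T@m['t']
    z=np.broadcast_to(z,len(p)); s=(z-C[2])/r[:,2]
    return C+r*s[:,None]
def proj(name,X):
    m=ctrl.camera_model(name);K=np.array([[m['fx'],0,m['cx']],[0,m['fy'],m['cy']],[0,0,1]])
    return cv2.projectPoints(np.array(X,float).reshape(-1,1,3),cv2.Rodrigues(m['R'])[0],m['t'],K,m['distortion'])[0].reshape(-1,2)
def crop(img,x0,y0,x1,y1,f,out,g=0.5):
    c=img[y0:y1,x0:x1]; c=cv2.resize(c,None,fx=f,fy=f,interpolation=cv2.INTER_CUBIC)
    c=(255*(c/255.)**g).astype('uint8'); cv2.imwrite(out,c)
def xyzmap(name,d):
    m=ctrl.camera_model(name);K=np.array([[m['fx'],0,m['cx']],[0,m['fy'],m['cy']],[0,0,1]])
    v,u=np.mgrid[:420,:560]
    p=cv2.undistortPoints(np.stack([u,v],-1).reshape(-1,1,2).astype(float),K,m['distortion']).reshape(-1,2)
    Pc=np.c_[p,np.ones(len(p))]*d.reshape(-1,1)
    return ((Pc-m['t'])@m['R']).reshape(420,560,3)
E
python3 - <<'E'
from h import *
t=cv2.imread('pics/top0.png');s=cv2.imread('pics/side0.png')
crop(t,120,140,420,300,2.6,'pics/t1.png'); crop(s,140,120,400,420,2,'pics/s1.png')
for n in('top','side'):
    d=np.load(f'pics/{n}0.npy'); X=xyzmap(n,d)
    Z=np.where(d>0,X[...,2],0); v=np.clip(Z*1.2+20,0,255).astype('uint8'); cv2.imwrite(f'pics/{n}z.png',cv2.applyColorMap(v,cv2.COLORMAP_JET))
    print(n,(d>0).mean())
E
```

```text
top 0.9959566326530612
side 0.9959906462585034
```

View pics/t1.png

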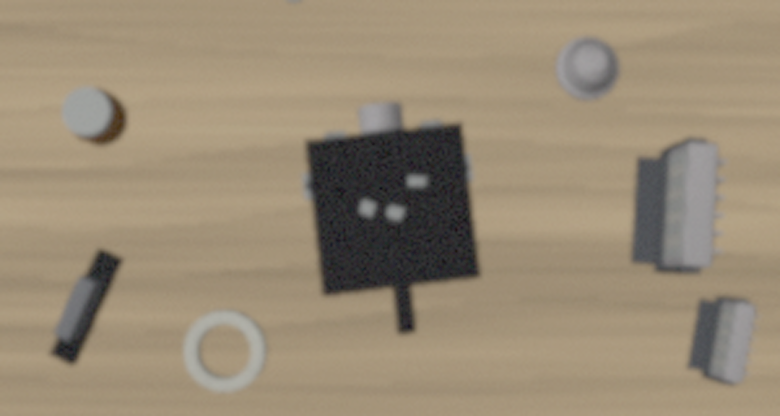

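View pics/s1.png

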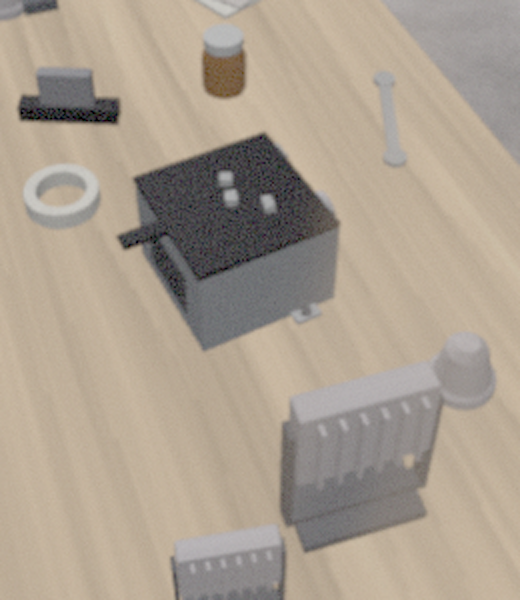

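View pics/topz.png

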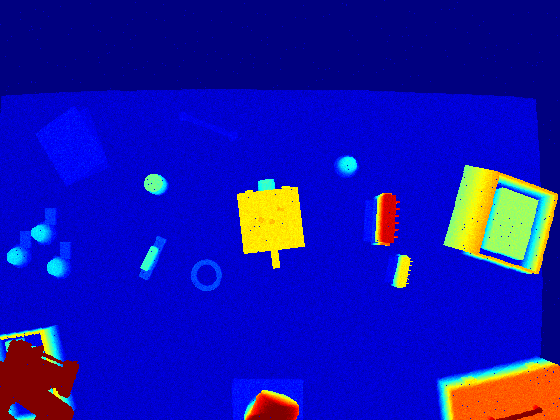

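```bash
python3 - <<'E'
from h import *
d=np.load('pics/top0.npy');X=xyzmap('top',d); img=cv2.imread('pics/top0.png')
def reg(n,u0,v0,u1,v1,z0,z1):
    m=np.zeros((420,560),bool); m[v0:v1,u0:u1]=1; m&=(X[...,2]>z0)&(X[...,2]<z1)
    P=X[m]; 
    r=cv2.minAreaRect(P[:,:2].astype(np.float32)); b=cv2.boxPoints(r)
    print(n,len(P),'z',np.median(P[:,2]).round(1),'rect c',np.round(r[0],1),'size',np.round(r[1],1),'ang',round(r[2],2),'box',b.round().tolist()); return P
reg('flap',230,180,310,252,105,135)
reg('tongue',266,255,286,272,105,135)
reg('scr foot',135,230,175,285,12,40); reg('scr rib',135,230,175,285,55,95)
reg('lampall',355,185,402,250,5,250);reg('lamp top',355,185,402,250,165,200);reg('lamp base',355,185,402,250,4,30)
reg('small',380,250,415,295,100,200)
reg('tape',185,255,225,295,12,40);reg('jar',140,170,170,198,70,100);reg('proj',330,150,360,180,20,90);reg('stub',255,175,277,190,20,105)
# offcuts
g=cv2.cvtColor(img,cv2.COLOR_BGR2GRAY)[195:245,245:298]; m=(g>60).astype('uint8')
n,l,st,c=cv2.connectedComponentsWithStats(m)
for i in range(1,n): print(st[i],c[i]+[245,195],cast('top',[c[i]+[245,195]],129)[0].round(1))
E
```

```text
flap 3740 z 120.7 rect c [559.6  -6.7] size [171.7 164.2] ang 6.91 box [[464.0, 64.0], [484.0, -99.0], [655.0, -78.0], [635.0, 85.0]]
tongue 101 z 120.6 rect c [448.2 -20.3] size [35.3 19.8] ang 7.21 box [[429.0, -13.0], [432.0, -32.0], [467.0, -28.0], [464.0, -8.0]]
scr foot 281 z 25.1 rect c [452.5 330.8] size [ 30.9 129.6] ang 65.18 box [[387.0, 344.0], [505.0, 290.0], [518.0, 318.0], [400.0, 372.0]]
scr rib 211 z 74.4 rect c [453.  330.4] size [21.4 68.7] ang 64.46 box [[417.0, 336.0], [479.0, 306.0], [489.0, 325.0], [427.0, 355.0]]
lampall 1721 z 127.5 rect c [ 572.3 -323.2] size [138.6 187.2] ang 89.66 box [[478.0, -392.0], [665.0, -393.0], [666.0, -254.0], [479.0, -253.0]]
lamp top 663 z 177.7 rect c [ 560.4 -318.5] size [ 46.4 124.9] ang 85.39 box [[496.0, -337.0], [621.0, -347.0], [625.0, -300.0], [500.0, -290.0]]
lamp base 824 z 10.9 rect c [ 572.8 -323.3] size [138.9 188.3] ang 89.66 box [[478.0, -392.0], [667.0, -393.0], [667.0, -254.0], [479.0, -253.0]]
small 312 z 118.5 rect c [ 418.5 -370.9] size [31.9 90.6] ang 78.02 box [[371.0, -377.0], [460.0, -396.0], [466.0, -365.0], [377.0, -346.0]]
tape 452 z 24.0 rect c [404.6 175.6] size [89.4 89. ] ang 48.52 box [[342.0, 172.0], [408.0, 113.0], [468.0, 180.0], [401.0, 239.0]]
jar 269 z 85.0 rect c [662.6 319.7] size [47.6 51.6] ang 5.33 box [[636.0, 343.0], [641.0, 292.0], [689.0, 296.0], [684.0, 348.0]]
proj 321 z 55.7 rect c [ 720.  -227.5] size [59.9 61.6] ang 13.5 box [[684.0, -205.0], [698.0, -264.0], [756.0, -250.0], [742.0, -191.0]]
stub 173 z 71.3 rect c [660.3   5. ] size [44.9 30.2] ang 89.83 box [[645.0, -17.0], [675.0, -17.0], [675.0, 27.0], [645.0, 28.0]]
[32 13  6  3 16] [279.5   209.125] [586.3 -31.1 129. ]
[14 23  5  4 17] [260.64705882 219.47058824] [558.7  18.8 129. ]
[24 25  6  4 18] [271.44444444 221.38888889] [553.7  -9.8 129. ]
```

```bash
cat > go.py <<'E'
import sys
from h import *
def plan(x,y,z,yaw):
    o=ctrl.observe(); R=cv2.Rodrigues(np.array(o['orientation']))[0]
    d=R.T@(np.array([x,y,z])-o['eef_pos'])/10
    cur=np.degrees(np.arctan2(R[1,1],R[0,1])); dw=(yaw-cur+90)%180-90
    print('t',round(o['time'],2),'pos',o['eef_pos'].round(1),'yawY',round(cur,1),'tilt',R[:,2].round(3),'grip',round(o['grip_width'],1),'F',o['force'].round(1),'q',o['qpos'].round(2))
    print('shift cm',d.round(2),'wz',round(-dw,1))
if __name__=='__main__': plan(*map(float,sys.argv[1:]))
E
python3 go.py 453 330.5 120 64.8; python3 go.py 453 330.5 47 64.8
```

```text
t 0.1 pos [193.1 541.1 227.2] yawY 70.4 tilt [-0.001 -0.001 -1.   ] grip 91.1 F [ 0.6 -0.3 -0.5] q [ 1.21  0.32  1.57 -0.    1.26 -0.02]
shift cm [-31.56 -11.09  10.74] wz 5.6
t 0.1 pos [193.1 541.1 227.2] yawY 70.4 tilt [-0.001 -0.001 -1.   ] grip 91.1 F [ 0.6 -0.3 -0.5] q [ 1.21  0.32  1.57 -0.    1.26 -0.02]
shift cm [-31.56 -11.08  18.04] wz 5.6
```

servo_tool(
  deltas=[
    {"tx": -2.6,"ty": -0.9},
    {"tx": -2.9,"ty": -1.0,"tz": 0.5},
    {"tx": -2.9,"ty": -1.0,"tz": 1.0},
    {"tx": -2.9,"ty": -1.0,"tz": 1.1},
    {"tx": -2.9,"ty": -1.0,"tz": 1.1},
    {"tx": -2.9,"ty": -1.0,"tz": 1.2},
    {"tx": -2.9,"ty": -1.0,"tz": 1.2},
    {"tx": -2.9,"ty": -1.0,"tz": 1.2},
    {"tx": -2.9,"ty": -1.0,"tz": 1.2},
    {"tx": -2.9,"ty": -1.0,"tz": 1.2},
  ],
)

```text
$.deltas[0]: bad value
```

```bash
python3 go.py 453 330.5 100 64.8
```

```text
t 0.1 pos [193.1 541.1 227.2] yawY 70.4 tilt [-0.001 -0.001 -1.   ] grip 91.1 F [ 0.6 -0.3 -0.5] q [ 1.21  0.32  1.57 -0.    1.26 -0.02]
shift cm [-31.56 -11.08  12.74] wz 5.6
```

servo_tool(
  deltas=[
    {"hand": 1,"tx": -2.6,"ty": -0.9,"tz": 0,"wx": 0,"wy": 0,"wz": 0},
    {"hand": 1,"tx": -2.9,"ty": -1.0,"tz": 0.5,"wx": 0,"wy": 0,"wz": 0},
    {"hand": 1,"tx": -2.9,"ty": -1.0,"tz": 1.0,"wx": 0,"wy": 0,"wz": 0},
    {"hand": 1,"tx": -2.9,"ty": -1.0,"tz": 1.1,"wx": 0,"wy": 0,"wz": 0},
    {"hand": 1,"tx": -2.9,"ty": -1.0,"tz": 1.1,"wx": 0,"wy": 0,"wz": 0},
    {"hand": 1,"tx": -2.9,"ty": -1.0,"tz": 1.2,"wx": 0,"wy": 0,"wz": 0},
    {"hand": 1,"tx": -2.9,"ty": -1.0,"tz": 1.2,"wx": 0,"wy": 0,"wz": 0},
    {"hand": 1,"tx": -2.9,"ty": -1.0,"tz": 1.2,"wx": 0,"wy": 0,"wz": 0},
    {"hand": 1,"tx": -2.9,"ty": -1.0,"tz": 1.2,"wx": 0,"wy": 0,"wz": 0},
    {"hand": 1,"tx": -2.9,"ty": -1.0,"tz": 1.2,"wx": 0,"wy": 0,"wz": 5.6},
  ],
)

```text
time: 0.93
eef_pos: [431.1, 350.5, 130.1]
orientation: [-0.689, -3.065, 0.001]
force: [0.7, 0.5, -0.3]
grip_width: 91.3
```

```bash
python3 go.py 453 330.5 47 64.8
```

```text
t 0.93 pos [431.1 350.5 130.1] yawY 64.7 tilt [-0.001 -0.    -1.   ] grip 91.3 F [ 0.7  0.5 -0.3] q [ 0.66  0.37  1.75  0.    1.02 -0.47]
shift cm [-2.84 -0.87  8.31] wz -0.1
```

servo_tool(
  deltas=[
    {"hand": 1,"tx": -2.8,"ty": -0.9,"tz": 1.0,"wx": 0,"wy": 0,"wz": 0},
    {"hand": 1,"tx": 0,"ty": 0,"tz": 2.0,"wx": 0,"wy": 0,"wz": 0},
    {"hand": 1,"tx": 0,"ty": 0,"tz": 2.0,"wx": 0,"wy": 0,"wz": 0},
    {"hand": 1,"tx": 0,"ty": 0,"tz": 0,"wx": 0,"wy": 0,"wz": 0},
    {"hand": 1,"tx": 0,"ty": 0,"tz": 0,"wx": 0,"wy": 0,"wz": 0},
  ],
)

```text
time: 1.35
eef_pos: [451.1, 331.2, 80.0]
orientation: [-0.686, -3.064, 0.003]
force: [0.7, 0.2, -0.5]
grip_width: 91.4
```

```bash
python3 go.py 453 330.5 47 64.8; python3 - <<'E'
from h import *
for n in('top','side'):
    p,d=ctrl.camera(n); u=proj(n,[[453,330,50]])[0].astype(int); print(u)
    a,b=max(u[0]-60,0),max(u[1]-60,0); crop(p,a,b,a+120,b+120,4,f'pics/g1{n}.png')
a=[cv2.imread(f'pics/g1{n}.png') for n in('top','side')]; cv2.imwrite('pics/g1.png',cv2.resize(np.hstack(a),(800,400)))
E
```

```text
t 1.35 pos [451.1 331.2  80. ] yawY 64.7 tilt [-0.003 -0.002 -1.   ] grip 91.4 F [ 0.7  0.2 -0.5] q [ 0.61  0.43  1.8   0.    0.91 -0.52]
shift cm [-0.21  0.03  3.3 ] wz -0.1
[150 257]
[173 163]
```

View pics/g1.png

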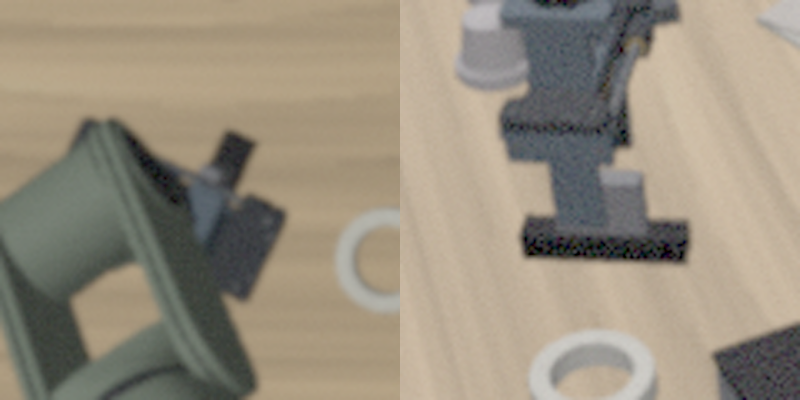

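servo_tool(
  deltas=[
    {"hand": 1,"tx": -0.2,"ty": 0,"tz": 1.6,"wx": 0,"wy": 0,"wz": 0},
    {"hand": 1,"tx": 0,"ty": 0,"tz": 1.6,"wx": 0,"wy": 0,"wz": 0},
    {"hand": 1,"tx": 0,"ty": 0,"tz": 0,"wx": 0,"wy": 0,"wz": 0},
    {"hand": 0.1,"tx": 0,"ty": 0,"tz": 0,"wx": 0,"wy": 0,"wz": 0},
    {"hand": 0.1,"tx": 0,"ty": 0,"tz": 0,"wx": 0,"wy": 0,"wz": 0},
    {"hand": 0,"tx": 0,"ty": 0,"tz": 0,"wx": 0,"wy": 0,"wz": 0},
    {"hand": 0,"tx": 0,"ty": 0,"tz": 0,"wx": 0,"wy": 0,"wz": 0},
    {"hand": 0,"tx": 0,"ty": 0,"tz": 0,"wx": 0,"wy": 0,"wz": 0},
    {"hand": 0,"tx": 0,"ty": 0,"tz": 0,"wx": 0,"wy": 0,"wz": 0},
  ],
)

```text
time: 2.2
eef_pos: [453.8, 331.1, 49.5]
orientation: [0.686, 3.065, 0.001]
force: [0.1, -0.7, 0.4]
grip_width: 54.0
```

```bash
python3 go.py 453 330.5 250 97
```

```text
t 2.2 pos [453.8 331.1  49.5] yawY 64.8 tilt [ 0.001  0.001 -1.   ] grip 54.0 F [ 0.1 -0.7  0.4] q [ 0.61  0.47  1.83  0.    0.84 -0.52]
shift cm [  0.04  -0.07 -20.05] wz -32.2
```

servo_tool(
  deltas=[
    {"hand": 0,"tx": 0,"ty": 0,"tz": 0,"wx": 0,"wy": 0,"wz": 0},
    {"hand": 0,"tx": 0,"ty": 0,"tz": 0,"wx": 0,"wy": 0,"wz": 0},
    {"hand": 0,"tx": 0,"ty": 0,"tz": 0,"wx": 0,"wy": 0,"wz": 0},
    {"hand": 0,"tx": 0,"ty": 0,"tz": 0,"wx": 0,"wy": 0,"wz": 0},
    {"hand": 0,"tx": 0,"ty": 0,"tz": 0,"wx": 0,"wy": 0,"wz": 0},
    {"hand": 0,"tx": 0,"ty": 0,"tz": 0,"wx": 0,"wy": 0,"wz": 0},
  ],
)

```text
time: 2.7
eef_pos: [453.7, 331.1, 49.0]
orientation: [0.686, 3.065, 0.001]
force: [-0.6, 0.7, 0.2]
grip_width: 20.0
```

servo_tool(
  deltas=[
    {"hand": 0,"tx": 0,"ty": 0,"tz": -1,"wx": 0,"wy": 0,"wz": 0},
    {"hand": 0,"tx": 0,"ty": 0,"tz": -2,"wx": 0,"wy": 0,"wz": 0},
    {"hand": 0,"tx": 0,"ty": 0,"tz": -3,"wx": 0,"wy": 0,"wz": 0},
    {"hand": 0,"tx": 0,"ty": 0,"tz": -3,"wx": 0,"wy": 0,"wz": -5.4},
    {"hand": 0,"tx": 0,"ty": 0,"tz": -3,"wx": 0,"wy": 0,"wz": -5.4},
    {"hand": 0,"tx": 0,"ty": 0,"tz": -3,"wx": 0,"wy": 0,"wz": -5.4},
    {"hand": 0,"tx": 0,"ty": 0,"tz": -2,"wx": 0,"wy": 0,"wz": -5.4},
    {"hand": 0,"tx": 0,"ty": 0,"tz": -1,"wx": 0,"wy": 0,"wz": -5.4},
    {"hand": 0,"tx": 0,"ty": 0,"tz": 0,"wx": 0,"wy": 0,"wz": -5.2},
    {"hand": 0,"tx": 0,"ty": 0,"tz": 0,"wx": 0,"wy": 0,"wz": 0},
  ],
)

```text
time: 3.53
eef_pos: [453.6, 330.9, 230.4]
orientation: [-0.193, 3.134, 0.002]
force: [0.6, 0.6, -1.0]
grip_width: 19.8
```

```bash
python3 go.py 558.6 53.5 220 97;python3 go.py 577.5 -100 220 97
```

```text
t 3.53 pos [453.6 330.9 230.4] yawY 97.0 tilt [ 0.002  0.001 -1.   ] grip 19.8 F [ 0.6  0.6 -1. ] q [ 0.61  0.3   1.59 -0.    1.25 -1.08]
shift cm [ -7.02 -28.82   1.03] wz 0.0
t 3.53 pos [453.6 330.9 230.4] yawY 97.0 tilt [ 0.002  0.001 -1.   ] grip 19.8 F [ 0.6  0.6 -1. ] q [ 0.61  0.3   1.59 -0.    1.25 -1.08]
shift cm [ -7.01 -44.29   1.02] wz 0.0
```

servo_tool(
  deltas=[
    {"hand": 0,"tx": -0.4,"ty": -1.5,"tz": 0,"wx": 0,"wy": 0,"wz": 0},
    {"hand": 0,"tx": -0.8,"ty": -3.2,"tz": 0,"wx": 0,"wy": 0,"wz": 0},
    {"hand": 0,"tx": -0.8,"ty": -3.5,"tz": 0,"wx": 0,"wy": 0,"wz": 0},
    {"hand": 0,"tx": -0.8,"ty": -3.5,"tz": 0,"wx": 0,"wy": 0,"wz": 0},
    {"hand": 0,"tx": -0.8,"ty": -3.5,"tz": 0,"wx": 0,"wy": 0,"wz": 0},
    {"hand": 0,"tx": -0.8,"ty": -3.5,"tz": 0,"wx": 0,"wy": 0,"wz": 0},
    {"hand": 0,"tx": -0.8,"ty": -3.5,"tz": 0,"wx": 0,"wy": 0,"wz": 0},
    {"hand": 0,"tx": -0.8,"ty": -3.5,"tz": 0,"wx": 0,"wy": 0,"wz": 0},
    {"hand": 0,"tx": -0.8,"ty": -2.2,"tz": 0,"wx": 0,"wy": 0,"wz": 0},
    {"hand": 0,"tx": -0.2,"ty": -0.9,"tz": 0,"wx": 0,"wy": 0,"wz": 0},
  ],
)

```text
time: 4.37
eef_pos: [558.7, 50.4, 228.4]
orientation: [0.182, -3.136, 0.002]
force: [1.2, 0.2, -1.3]
grip_width: 20.3
```

```bash
python3 go.py 558.6 53.5 171 97; python3 - <<'E'
from h import *
for n in('top','side'):
    p,d=ctrl.camera(n); u=proj(n,[[558,0,120]])[0].astype(int); print(u)
    a,b=max(u[0]-60,0),max(u[1]-60,0); crop(p,a,b,a+120,b+120,4,f'pics/g2{n}.png')
a=[cv2.imread(f'pics/g2{n}.png') for n in('top','side')]; cv2.imwrite('pics/g2.png',cv2.resize(np.hstack(a),(800,400)))
E
```

```text
t 4.37 pos [558.7  50.4 228.4] yawY 96.6 tilt [-0.001 -0.001 -1.   ] grip 20.3 F [ 1.2  0.2 -1.3] q [ 0.07  0.3   1.6  -0.    1.25 -1.62]
shift cm [-0.03  0.32  5.74] wz -0.4
[267 219]
[256 216]
```

View pics/g2.png

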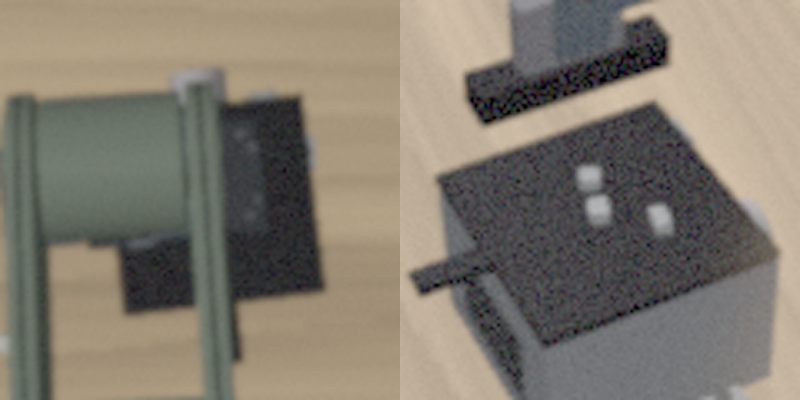

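servo_tool(
  deltas=[
    {"hand": 0,"tx": 0,"ty": 0.4,"tz": 1.5,"wx": 0,"wy": 0,"wz": -0.4},
    {"hand": 0,"tx": 0,"ty": 0,"tz": 2,"wx": 0,"wy": 0,"wz": 0},
    {"hand": 0,"tx": 0,"ty": 0,"tz": 1.2,"wx": 0,"wy": 0,"wz": 0},
    {"hand": 0,"tx": 0,"ty": 0,"tz": 0.8,"wx": 0,"wy": 0,"wz": 0},
    {"hand": 0,"tx": 0,"ty": 0,"tz": 0.1,"wx": 0,"wy": 0,"wz": 0},
    {"hand": 0,"tx": 0,"ty": 0,"tz": 0,"wx": 0,"wy": 0,"wz": 0},
  ],
)

```text
time: 4.97
eef_pos: [557.1, 58.5, 172.8]
orientation: [0.203, -3.134, -0.001]
force: [-0.7, 0.0, -1.4]
grip_width: 20.0
```

```bash
python3 go.py 577.5 -100 171 97; python3 - <<'E'
from h import *
for n in('top','side'):
    p,d=ctrl.camera(n); u=proj(n,[[558,0,120]])[0].astype(int); print(u)
    a,b=max(u[0]-60,0),max(u[1]-60,0); crop(p,a,b,a+120,b+120,4,f'pics/g3{n}.png')
a=[cv2.imread(f'pics/g3{n}.png') for n in('top','side')]; cv2.imwrite('pics/g3.png',cv2.resize(np.hstack(a),(800,400)))
E
```

```text
t 4.97 pos [557.1  58.5 172.8] yawY 97.4 tilt [-0.001  0.    -1.   ] grip 20.0 F [-0.7  0.  -1.4] q [ 0.08  0.34  1.68  0.    1.12 -1.62]
shift cm [ 1.000e-02 -1.598e+01  1.800e-01] wz 0.4
[267 219]
[256 216]
```

View pics/g3.png

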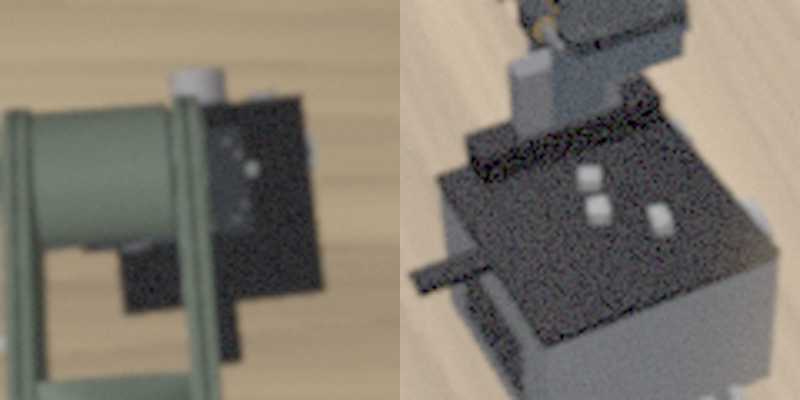

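servo_tool(
  deltas=[
    {"hand": 0,"tx": 0,"ty": -0.5,"tz": 0.2,"wx": 0,"wy": 0,"wz": 0},
    {"hand": 0,"tx": 0,"ty": -1,"tz": 0,"wx": 0,"wy": 0,"wz": 0},
    {"hand": 0,"tx": 0,"ty": -1,"tz": 0,"wx": 0,"wy": 0,"wz": 0},
    {"hand": 0,"tx": 0,"ty": -1,"tz": 0,"wx": 0,"wy": 0,"wz": 0},
    {"hand": 0,"tx": 0,"ty": -1,"tz": 0,"wx": 0,"wy": 0,"wz": 0},
    {"hand": 0,"tx": 0,"ty": -1,"tz": 0,"wx": 0,"wy": 0,"wz": 0},
    {"hand": 0,"tx": 0,"ty": -1,"tz": 0,"wx": 0,"wy": 0,"wz": 0},
    {"hand": 0,"tx": 0,"ty": -1,"tz": 0,"wx": 0,"wy": 0,"wz": 0},
    {"hand": 0,"tx": 0,"ty": -1,"tz": 0,"wx": 0,"wy": 0,"wz": 0},
    {"hand": 0,"tx": 0,"ty": -0.5,"tz": 0,"wx": 0,"wy": 0,"wz": 0},
  ],
)

```text
time: 5.9
eef_pos: [569.2, -33.4, 170.9]
orientation: [-0.2, 3.135, -0.0]
force: [0.6, 0.4, -0.8]
grip_width: 19.8
```

```bash
python3 go.py 577.5 -100 171 97; python3 - <<'E'
from h import *
for n in('top','side'):
    p,d=ctrl.camera(n); u=proj(n,[[558,0,120]])[0].astype(int); print(u)
    a,b=max(u[0]-60,0),max(u[1]-60,0); crop(p,a,b,a+120,b+120,4,f'pics/g4{n}.png')
a=[cv2.imread(f'pics/g4{n}.png') for n in('top','side')]; cv2.imwrite('pics/g4.png',cv2.resize(np.hstack(a),(800,400)))
E
```

```text
t 5.9 pos [569.2 -33.4 170.9] yawY 97.3 tilt [ 0. -0. -1.] grip 19.8 F [ 0.6  0.4 -0.8] q [-0.08  0.35  1.66 -0.    1.12 -1.78]
shift cm [ 0.03 -6.72 -0.01] wz 0.3
[267 219]
[256 216]
```

View pics/g4.png

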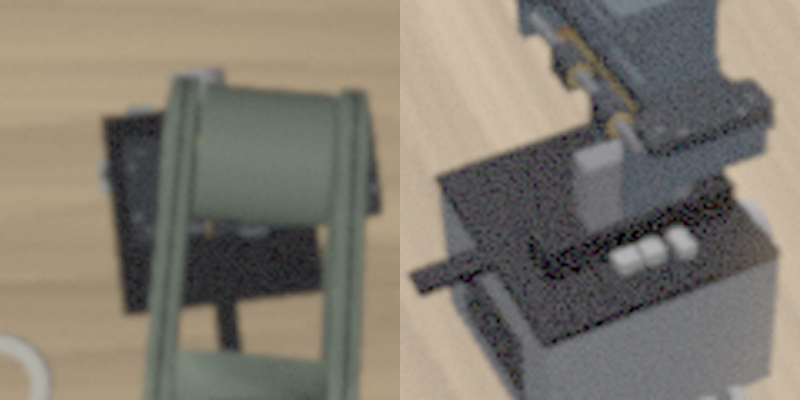

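servo_tool(
  deltas=[
    {"hand": 0,"tx": 0,"ty": -0.5,"tz": 0,"wx": 0,"wy": 0,"wz": 0},
    {"hand": 0,"tx": 0,"ty": -0.8,"tz": 0,"wx": 0,"wy": 0,"wz": 0},
    {"hand": 0,"tx": 0,"ty": -0.8,"tz": 0,"wx": 0,"wy": 0,"wz": 0},
    {"hand": 0,"tx": 0,"ty": -0.8,"tz": 0,"wx": 0,"wy": 0,"wz": 0},
    {"hand": 0,"tx": 0,"ty": -0.8,"tz": 0,"wx": 0,"wy": 0,"wz": 0},
    {"hand": 0,"tx": 0,"ty": -0.8,"tz": 0,"wx": 0,"wy": 0,"wz": 0},
    {"hand": 0,"tx": 0,"ty": -0.8,"tz": 0,"wx": 0,"wy": 0,"wz": 0},
    {"hand": 0,"tx": 0,"ty": -0.8,"tz": 0,"wx": 0,"wy": 0,"wz": 0},
    {"hand": 0,"tx": 0,"ty": -0.6,"tz": 0,"wx": 0,"wy": 0,"wz": 0},
    {"hand": 0,"tx": 0,"ty": 0,"tz": 0,"wx": 0,"wy": 0,"wz": 0},
  ],
)

```text
time: 6.83
eef_pos: [577.8, -99.6, 170.9]
orientation: [-0.2, 3.135, -0.001]
force: [-0.4, 0.1, -1.9]
grip_width: 19.8
```

```bash
python3 go.py 577.5 -100 171 97; python3 - <<'E'
from h import *
for n in('top','side'):
    p,d=ctrl.camera(n); u=proj(n,[[558,-50,100]])[0].astype(int); print(u)
    a,b=max(u[0]-70,0),max(u[1]-70,0); crop(p,a,b,a+140,b+140,4,f'pics/g5{n}.png')
a=[cv2.imread(f'pics/g5{n}.png') for n in('top','side')]; cv2.imwrite('pics/g5.png',cv2.resize(np.hstack(a),(800,400)))
E
```

```text
t 6.83 pos [577.8 -99.6 170.9] yawY 97.3 tilt [ 0. -0. -1.] grip 19.8 F [-0.4  0.1 -1.9] q [-0.19  0.38  1.63 -0.    1.14 -1.89]
shift cm [ 0.04 -0.03 -0.01] wz 0.3
[286 220]
[264 239]
```

View pics/g5.png

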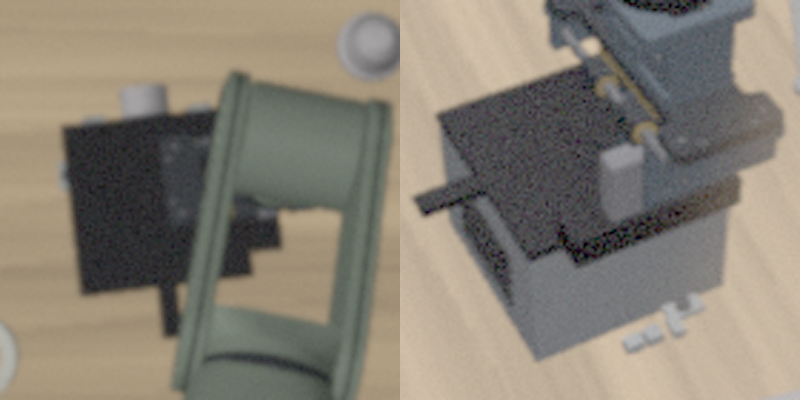

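```bash
python3 go.py 450 -170 190 97
```

```text
t 6.93 pos [577.5 -98.4 170.9] yawY 97.3 tilt [-0.  0. -1.] grip 20.2 F [-0.4 -0.6 -1.6] q [-0.19  0.38  1.63  0.    1.14 -1.89]
shift cm [13.56 -5.48 -1.91] wz 0.3
```

servo_tool(
  deltas=[
    {"hand": 0,"tx": 0,"ty": -1,"tz": -1.9,"wx": 0,"wy": 0,"wz": 0},
    {"hand": 0,"tx": 1,"ty": -2,"tz": 0,"wx": 0,"wy": 0,"wz": 0},
    {"hand": 0,"tx": 2.5,"ty": -1.5,"tz": 0,"wx": 0,"wy": 0,"wz": 0},
    {"hand": 0,"tx": 3,"ty": -1,"tz": 1,"wx": 0,"wy": 0,"wz": 0},
    {"hand": 0,"tx": 3,"ty": 0,"tz": 2,"wx": 0,"wy": 0,"wz": 0},
    {"hand": 0,"tx": 3,"ty": 0,"tz": 2,"wx": 0,"wy": 0,"wz": 0},
    {"hand": 0,"tx": 1,"ty": 0,"tz": 3,"wx": 0,"wy": 0,"wz": 0},
    {"hand": 0,"tx": 0,"ty": 0,"tz": 3,"wx": 0,"wy": 0,"wz": 0},
    {"hand": 0,"tx": 0,"ty": 0,"tz": 1.5,"wx": 0,"wy": 0,"wz": 0},
    {"hand": 0,"tx": 0,"ty": 0,"tz": 0,"wx": 0,"wy": 0,"wz": 0},
  ],
)

```text
time: 7.77
eef_pos: [448.1, -168.8, 62.2]
orientation: [0.201, -3.129, -0.005]
force: [-0.9, -0.1, -1.0]
grip_width: 19.9
```

```bash
python3 go.py 450 -170 49.5 97
```

```text
t 7.77 pos [ 448.1 -168.8   62.2] yawY 97.4 tilt [-0.006  0.003 -1.   ] grip 19.9 F [-0.9 -0.1 -1. ] q [-0.38  0.35  2.    0.    0.79 -2.08]
shift cm [-0.18 -0.15  1.27] wz 0.4
```

servo_tool(
  deltas=[
    {"hand": 0,"tx": 0,"ty": 0,"tz": 0.7,"wx": 0,"wy": 0,"wz": 0},
    {"hand": 0,"tx": 0,"ty": 0,"tz": 0.4,"wx": 0,"wy": 0,"wz": 0},
    {"hand": 0,"tx": 0,"ty": 0,"tz": 0.1,"wx": 0,"wy": 0,"wz": 0},
    {"hand": 0,"tx": 0,"ty": 0,"tz": 0,"wx": 0,"wy": 0,"wz": 0},
  ],
)

```text
time: 8.1
eef_pos: [451.4, -170.1, 53.4]
orientation: [-0.202, 3.134, -0.001]
force: [0.2, -0.1, -1.0]
grip_width: 19.9
```

servo_tool(
  deltas=[
    {"hand": 0,"tx": 0,"ty": 0,"tz": 0.2,"wx": 0,"wy": 0,"wz": 0},
    {"hand": 0,"tx": 0,"ty": 0,"tz": 0,"wx": 0,"wy": 0,"wz": 0},
    {"hand": 0,"tx": 0,"ty": 0,"tz": 0,"wx": 0,"wy": 0,"wz": 0},
    {"hand": 0,"tx": 0,"ty": 0,"tz": 0,"wx": 0,"wy": 0,"wz": 0},
  ],
)

```text
time: 8.43
eef_pos: [450.9, -170.1, 51.2]
orientation: [-0.202, 3.135, -0.0]
force: [-0.2, 0.6, -1.8]
grip_width: 19.8
```

servo_tool(
  deltas=[
    {"hand": 0,"tx": 0,"ty": 0,"tz": 0.2,"wx": 0,"wy": 0,"wz": 0},
    {"hand": 0,"tx": 0,"ty": 0,"tz": 0,"wx": 0,"wy": 0,"wz": 0},
    {"hand": 0,"tx": 0,"ty": 0,"tz": 0,"wx": 0,"wy": 0,"wz": 0},
  ],
)

```text
time: 8.68
eef_pos: [451.0, -170.1, 49.0]
orientation: [-0.202, 3.135, -0.0]
force: [0.1, -0.0, -0.4]
grip_width: 19.9
```

Down on the bench; release and rise.

servo_tool(
  deltas=[
    {"hand": 0.6,"tx": 0,"ty": 0,"tz": 0,"wx": 0,"wy": 0,"wz": 0},
    {"hand": 0.6,"tx": 0,"ty": 0,"tz": 0,"wx": 0,"wy": 0,"wz": 0},
    {"hand": 0.6,"tx": 0,"ty": 0,"tz": 0,"wx": 0,"wy": 0,"wz": 0},
    {"hand": 0.6,"tx": 0,"ty": 0,"tz": 0,"wx": 0,"wy": 0,"wz": 0},
    {"hand": 0.6,"tx": 0,"ty": 0,"tz": -1,"wx": 0,"wy": 0,"wz": 0},
    {"hand": 0.6,"tx": 0,"ty": 0,"tz": -3,"wx": 0,"wy": 0,"wz": 0},
    {"hand": 0.6,"tx": 0,"ty": 0,"tz": -3,"wx": 0,"wy": 0,"wz": 0},
    {"hand": 0.6,"tx": 0,"ty": 0,"tz": -3,"wx": 0,"wy": 0,"wz": 0},
    {"hand": 0.6,"tx": 0,"ty": 0,"tz": -3,"wx": 0,"wy": 0,"wz": 0},
    {"hand": 0.6,"tx": 0,"ty": 0,"tz": -1,"wx": 0,"wy": 0,"wz": 0},
  ],
)

```text
time: 9.52
eef_pos: [452.7, -170.8, 193.2]
orientation: [-0.201, 3.128, -0.005]
force: [1.5, 0.2, 0.5]
grip_width: 54.7
```

```bash
python3 go.py 444 -21 190 97; python3 - <<'E'
from h import *
for n in('top','side'):
    p,d=ctrl.camera(n); np.save(f'pics/{n}6.npy',d);cv2.imwrite(f'pics/{n}6.png',p)
    u=proj(n,[[500,-100,60]])[0].astype(int); print(u)
    a,b=max(u[0]-90,0),max(u[1]-90,0); crop(p,a,b,a+180,b+180,4,f'pics/g6{n}.png')
a=[cv2.imread(f'pics/g6{n}.png') for n in('top','side')]; cv2.imwrite('pics/g6.png',cv2.resize(np.hstack(a),(800,400)))
E
```

```text
t 9.52 pos [ 452.7 -170.8  193.2] yawY 97.4 tilt [ 0.007 -0.003 -1.   ] grip 54.7 F [1.5 0.2 0.5] q [-0.38  0.2   1.82  0.    1.11 -2.08]
shift cm [-1.05 14.97  0.27] wz 0.4
[303 241]
[246 277]
```

View pics/g6.png

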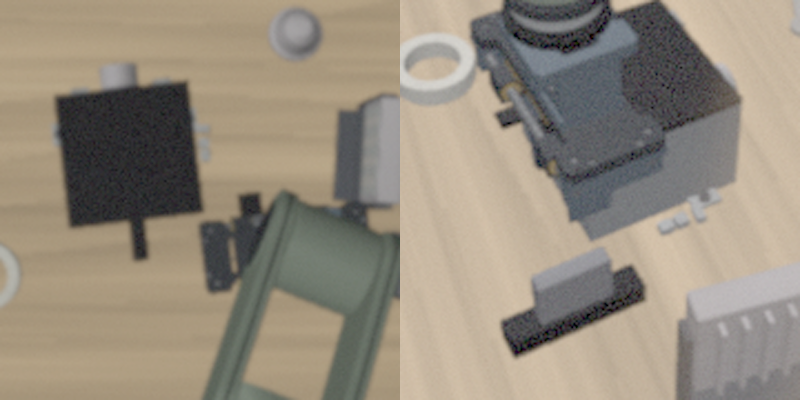

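servo_tool(
  deltas=[
    {"hand": 0.6,"tx": -0.2,"ty": 2,"tz": 0,"wx": 0,"wy": 0,"wz": 0.4},
    {"hand": 0.6,"tx": -0.2,"ty": 3.5,"tz": 0,"wx": 0,"wy": 0,"wz": 0},
    {"hand": 0.6,"tx": -0.2,"ty": 3.5,"tz": 0,"wx": 0,"wy": 0,"wz": 0},
    {"hand": 0.6,"tx": -0.2,"ty": 3.5,"tz": 0,"wx": 0,"wy": 0,"wz": 0},
    {"hand": 0.6,"tx": -0.2,"ty": 2,"tz": 0,"wx": 0,"wy": 0,"wz": 0},
    {"hand": 0.6,"tx": 0,"ty": 0.4,"tz": 0,"wx": 0,"wy": 0,"wz": 0},
    {"hand": 0.6,"tx": 0,"ty": 0,"tz": 2,"wx": 0,"wy": 0,"wz": 0},
    {"hand": 0.6,"tx": 0,"ty": 0,"tz": 1,"wx": 0,"wy": 0,"wz": 0},
    {"hand": 0.6,"tx": 0,"ty": 0,"tz": 0,"wx": 0,"wy": 0,"wz": 0},
    {"hand": 0.6,"tx": 0,"ty": 0,"tz": 0,"wx": 0,"wy": 0,"wz": 0},
  ],
)

```text
time: 10.45
eef_pos: [441.6, -21.4, 157.6]
orientation: [0.19, -3.132, -0.0]
force: [0.0, 0.0, -0.4]
grip_width: 54.4
```

```bash
python3 go.py 445 -21 111 97; python3 - <<'E'
from h import *
for n in('top','side'):
    p,d=ctrl.camera(n)
    u=proj(n,[[445,-21,116]])[0].astype(int); print(u)
    a,b=max(u[0]-50,0),max(u[1]-50,0); crop(p,a,b,a+100,b+100,4,f'pics/g7{n}.png')
a=[cv2.imread(f'pics/g7{n}.png') for n in('top','side')]; cv2.imwrite('pics/g7.png',cv2.resize(np.hstack(a),(800,400)))
d=np.load('pics/side6.npy');X=xyzmap('side',d);p=cv2.imread('pics/side6.png');crop(p,255,255,355,355,6,'pics/oc.png')
m=(X[...,2]>4)&(X[...,2]<60)&(X[...,1]<-90)&(X[...,1]>-140)&(X[...,0]>500)&(X[...,0]<640)
n,l,st,c=cv2.connectedComponentsWithStats(m.astype('uint8'))
for i in range(1,n): print(st[i],X[l==i].mean(0).round(),X[l==i][:,2].max())
E
```

```text
t 10.45 pos [441.6 -21.4 157.6] yawY 96.9 tilt [-0.003  0.    -1.   ] grip 54.4 F [ 0.   0.  -0.4] q [-0.07  0.18  1.96 -0.    1.01 -1.77]
shift cm [-0.36 -0.    4.66] wz -0.1
[275 262]
[207 238]
[262 269   4   3   6] [540. -91.  56.] 58.4201073071958
[246 272  19  21 173] [517. -92.  28.] 59.725851525991494
[260 272   1   2   2] [532. -91.  52.] 52.60813203332983
[262 273   1   1   1] [537. -90.  48.] 47.57904065197406
[266 273   3   3   3] [548. -90.  40.] 43.64464185872384
[262 275   1   2   2] [537. -91.  40.] 41.0863427721132
[287 275  14  11  72] [ 601. -100.    8.] 12.604705735647183
[306 276   1   1   1] [635. -99.   5.] 5.001548987468289
[260 279   1   1   1] [532. -91.  31.] 31.268994894833853
[262 278   2   2   3] [538. -90.  30.] 31.2593584213763
[306 278   1   1   1] [ 633. -103.    4.] 4.203184822329146
[270 282   1   1   1] [555. -90.  10.] 10.182765967433781
[272 282  15  11  83] [ 569. -107.    8.] 12.356242659478546
[303 285   1   1   1] [ 619. -118.    4.] 4.002042176937724
[263 286   1   1   1] [539. -90.   4.] 4.38893576664629
[310 289   1   1   1] [ 628. -134.    4.] 4.392837312108618
[261 292   1   1   1] [ 529. -104.    4.] 4.43691384400757
[257 295   1   1   1] [ 518. -108.    5.] 4.508004627741612
[254 296   1   1   1] [ 512. -109.    4.] 4.495728900037484
[272 297   1   1   1] [ 546. -124.    4.] 4.00952956519039
[278 297   2   2   2] [ 558. -130.    4.] 4.245376361407184
[279 300   1   1   1] [ 557. -137.    4.] 4.249639980043655
[282 300   1   1   1] [ 562. -139.    4.] 4.174560956097842
[266 302   1   1   1] [ 529. -133.    5.] 5.3253992473184635
```

View pics/g7.png

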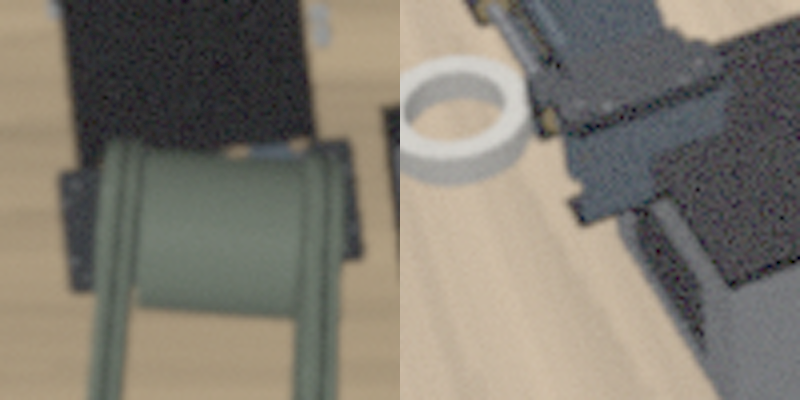

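View pics/oc.png

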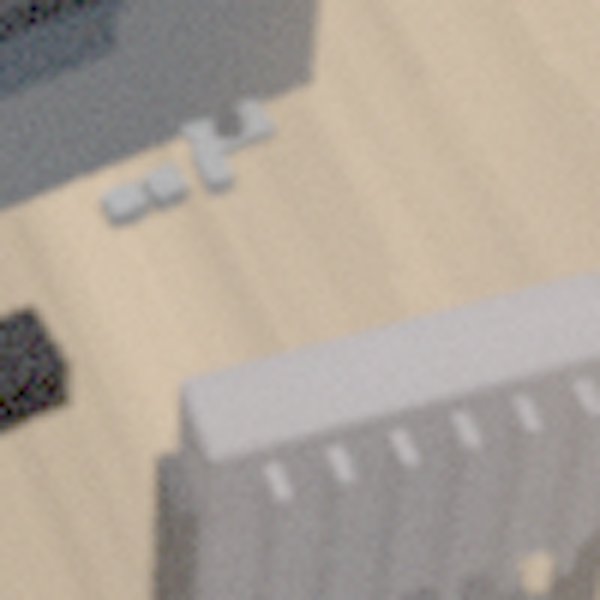

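servo_tool(
  deltas=[
    {"hand": 0.6,"tx": -0.3,"ty": 0,"tz": 1.6,"wx": 0,"wy": 0,"wz": 0},
    {"hand": 0.6,"tx": 0,"ty": 0,"tz": 1.6,"wx": 0,"wy": 0,"wz": 0},
    {"hand": 0.6,"tx": 0,"ty": 0,"tz": 1.3,"wx": 0,"wy": 0,"wz": 0},
    {"hand": 0.6,"tx": 0,"ty": 0,"tz": 0,"wx": 0,"wy": 0,"wz": 0},
    {"hand": 0,"tx": 0,"ty": 0,"tz": 0,"wx": 0,"wy": 0,"wz": 0},
    {"hand": 0,"tx": 0,"ty": 0,"tz": 0,"wx": 0,"wy": 0,"wz": 0},
    {"hand": 0,"tx": 0,"ty": 0,"tz": 0,"wx": 0,"wy": 0,"wz": 0},
    {"hand": 0,"tx": 0,"ty": 0,"tz": 0,"wx": 0,"wy": 0,"wz": 0},
    {"hand": 0,"tx": 0,"ty": 0,"tz": 0,"wx": 0,"wy": 0,"wz": 0},
    {"hand": 0,"tx": 0,"ty": 0,"tz": 0,"wx": 0,"wy": 0,"wz": 0},
  ],
)

```text
time: 11.38
eef_pos: [445.7, -19.5, 114.4]
orientation: [-0.188, 3.135, 0.004]
force: [-0.9, 1.6, 3.3]
grip_width: 19.6
```

```bash
python3 go.py 445 -21 111 97; python3 - <<'E'
from h import *
o=ctrl.observe()
for n in('top','side'):
    p,d=ctrl.camera(n)
    u=proj(n,[[445,-21,116]])[0].astype(int); print(u)
    a,b=max(u[0]-50,0),max(u[1]-50,0); crop(p,a,b,a+100,b+100,4,f'pics/g8{n}.png')
a=[cv2.imread(f'pics/g8{n}.png') for n in('top','side')]; cv2.imwrite('pics/g8.png',cv2.resize(np.hstack(a),(800,400)))
# arc: grasp point about hinge
r=195; dth=np.radians(10)
a0=np.arctan2(4,195)
prev=None
for k in range(0,11):
    th=k*dth; s=r*(1-np.cos(th+0)) ; 
    # point at (−195, +4) rel hinge rotated
    x=-195*np.cos(th)+4*np.sin(th); z=4*np.cos(th)+195*np.sin(th)
    if prev: print(k*10, 'tx',round(-(x-prev[0])/10,2),'tz',round(-(z-prev[1])/10,2))
    prev=(x,z)
E
```

```text
t 11.38 pos [445.7 -19.5 114.4] yawY 96.9 tilt [ 0.001  0.003 -1.   ] grip 19.6 F [-0.9  1.6  3.3] q [-0.07  0.23  2.01  0.    0.9  -1.76]
shift cm [ 0.08 -0.14  0.34] wz -0.1
[275 262]
[207 238]
10 tx -0.37 tz -3.38
20 tx -0.95 tz -3.27
30 tx -1.5 tz -3.05
40 tx -2.01 tz -2.74
50 tx -2.45 tz -2.35
60 tx -2.82 tz -1.89
70 tx -3.11 tz -1.37
80 tx -3.3 tz -0.81
90 tx -3.39 tz -0.23
100 tx -3.38 tz 0.37
```

View pics/g8.png

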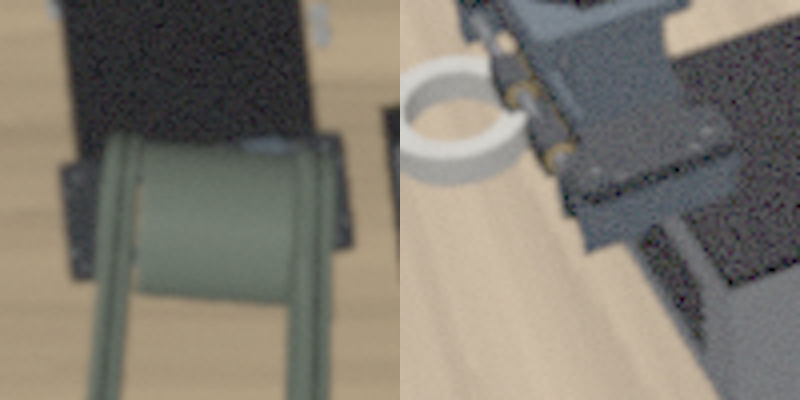

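servo_tool(
  deltas=[
    {"hand": 0,"tx": -0.1,"ty": 0,"tz": -0.9,"wx": 0,"wy": 0,"wz": 0},
    {"hand": 0,"tx": -0.1,"ty": 0,"tz": -1.25,"wx": 0,"wy": 0,"wz": 0},
    {"hand": 0,"tx": -0.17,"ty": 0,"tz": -1.25,"wx": 0,"wy": 0,"wz": 0},
    {"hand": 0,"tx": -0.45,"ty": 0,"tz": -1.63,"wx": 0,"wy": 0,"wz": 0},
    {"hand": 0,"tx": -0.5,"ty": 0,"tz": -1.63,"wx": 0,"wy": 0,"wz": 0},
    {"hand": 0,"tx": -0.7,"ty": 0,"tz": -1.53,"wx": 0,"wy": 0,"wz": 0},
    {"hand": 0,"tx": -0.8,"ty": 0,"tz": -1.53,"wx": 0,"wy": 0,"wz": 0},
    {"hand": 0,"tx": -0.95,"ty": 0,"tz": -1.4,"wx": 0,"wy": 0,"wz": 0},
    {"hand": 0,"tx": -1.05,"ty": 0,"tz": -1.35,"wx": 0,"wy": 0,"wz": 0},
  ],
)

```text
time: 12.23
eef_pos: [492.2, -13.8, 237.9]
orientation: [0.19, -3.132, -0.003]
force: [1.6, 3.2, -8.2]
grip_width: 19.9
```

```bash
python3 go.py 638.5 2.8 107 97; python3 - <<'E'
from h import *
for n in('top','side'):
    p,d=ctrl.camera(n)
    u=proj(n,[[520,-10,160]])[0].astype(int); print(u)
    a,b=max(u[0]-75,0),max(u[1]-75,0); crop(p,a,b,a+150,b+150,3,f'pics/g9{n}.png')
a=[cv2.imread(f'pics/g9{n}.png') for n in('top','side')]; cv2.imwrite('pics/g9.png',cv2.resize(np.hstack(a),(800,400)))
E
```

```text
t 12.23 pos [492.2 -13.8 237.9] yawY 96.9 tilt [-0.004  0.002 -1.   ] grip 19.9 F [ 1.6  3.2 -8.2] q [-0.05  0.18  1.73  0.    1.24 -1.75]
shift cm [-14.78  -0.15  13.04] wz -0.1
[271 233]
[239 210]
```

View pics/g9.png

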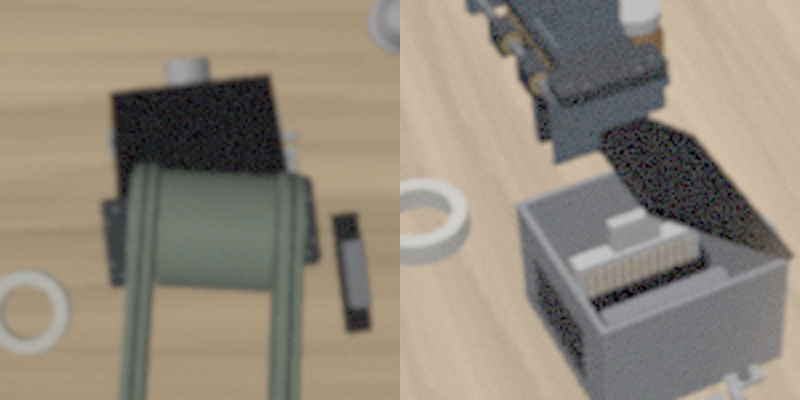

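servo_tool(
  deltas=[
    {"hand": 0,"tx": -1.2,"ty": 0,"tz": -1.15,"wx": 0,"wy": 0,"wz": 0},
    {"hand": 0,"tx": -1.25,"ty": 0,"tz": -1.15,"wx": 0,"wy": 0,"wz": 0},
    {"hand": 0,"tx": -1.4,"ty": 0,"tz": -0.95,"wx": 0,"wy": 0,"wz": 0},
    {"hand": 0,"tx": -1.42,"ty": 0,"tz": -0.9,"wx": 0,"wy": 0,"wz": 0},
    {"hand": 0,"tx": -1.5,"ty": 0,"tz": -0.75,"wx": 0,"wy": 0,"wz": 0},
    {"hand": 0,"tx": -1.6,"ty": 0,"tz": -0.6,"wx": 0,"wy": 0,"wz": 0},
    {"hand": 0,"tx": -1.6,"ty": 0,"tz": -0.45,"wx": 0,"wy": 0,"wz": 0},
    {"hand": 0,"tx": -1.7,"ty": 0,"tz": -0.35,"wx": 0,"wy": 0,"wz": 0},
    {"hand": 0,"tx": -1.7,"ty": 0,"tz": -0.15,"wx": 0,"wy": 0,"wz": 0},
  ],
)

```text
time: 13.08
eef_pos: [624.6, 2.3, 304.1]
orientation: [0.191, -3.133, -0.003]
force: [-4.5, 4.2, 7.0]
grip_width: 19.4
```

```bash
python3 go.py 638.5 2.8 107 97; python3 - <<'E'
from h import *
for n in('top','side'):
    p,d=ctrl.camera(n)
    u=proj(n,[[580,-10,160]])[0].astype(int); print(u)
    a,b=max(u[0]-75,0),max(u[1]-75,0); crop(p,a,b,a+150,b+150,3,f'pics/g10{n}.png')
a=[cv2.imread(f'pics/g10{n}.png') for n in('top','side')]; cv2.imwrite('pics/g10.png',cv2.resize(np.hstack(a),(800,400)))
E
```

```text
t 13.08 pos [624.6   2.3 304.1] yawY 97.0 tilt [-0.003  0.001 -1.   ] grip 19.4 F [-4.5  4.2  7. ] q [-0.02  0.37  1.3   0.    1.47 -1.71]
shift cm [-1.44 -0.15 19.7 ] wz -0.0
[271 210]
[267 203]
```

View pics/g10.png

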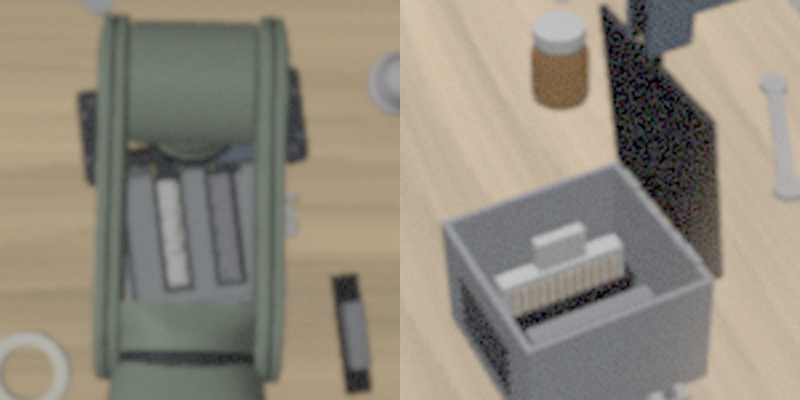

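servo_tool(
  deltas=[
    {"hand": 0,"tx": -1.2,"ty": 0,"tz": 0,"wx": 0,"wy": 0,"wz": 0},
    {"hand": 0,"tx": -1.2,"ty": 0,"tz": 0,"wx": 0,"wy": 0,"wz": 0},
    {"hand": 0,"tx": 0,"ty": 0,"tz": 0,"wx": 0,"wy": 0,"wz": 0},
    {"hand": 0,"tx": 0,"ty": 0,"tz": 0,"wx": 0,"wy": 0,"wz": 0},
    {"hand": 0.6,"tx": 0,"ty": 0,"tz": 0,"wx": 0,"wy": 0,"wz": 0},
    {"hand": 0.6,"tx": 0,"ty": 0,"tz": 0,"wx": 0,"wy": 0,"wz": 0},
    {"hand": 0.6,"tx": 0,"ty": 0,"tz": 0,"wx": 0,"wy": 0,"wz": 0},
    {"hand": 0.6,"tx": 0,"ty": 0,"tz": 0,"wx": 0,"wy": 0,"wz": 0},
  ],
)

```text
time: 13.85
eef_pos: [649.6, 3.9, 302.5]
orientation: [0.19, -3.135, 0.001]
force: [-0.2, 0.3, 0.6]
grip_width: 43.4
```

```bash
python3 go.py 638.5 2.8 360 97
```

```text
t 13.85 pos [649.6   3.9 302.5] yawY 96.9 tilt [-0.001 -0.001 -1.   ] grip 43.4 F [-0.2  0.3  0.6] q [-0.01  0.41  1.24 -0.    1.49 -1.7 ]
shift cm [ 1.12  0.03 -5.75] wz -0.1
```

servo_tool(
  deltas=[
    {"hand": 0.6,"tx": 0,"ty": 0,"tz": -1,"wx": 0,"wy": 0,"wz": 0},
    {"hand": 0.6,"tx": 0,"ty": 0,"tz": -2.5,"wx": 0,"wy": 0,"wz": 0},
    {"hand": 0.6,"tx": 0,"ty": 0,"tz": -2.5,"wx": 0,"wy": 0,"wz": 0},
    {"hand": 0.6,"tx": 1,"ty": 0,"tz": 0,"wx": 0,"wy": 0,"wz": 0},
    {"hand": 0.6,"tx": 3,"ty": 0,"tz": 0,"wx": 0,"wy": 0,"wz": 0},
    {"hand": 0.6,"tx": 3,"ty": 1,"tz": 0,"wx": 0,"wy": 0,"wz": 0},
    {"hand": 0.6,"tx": 2.4,"ty": 1.8,"tz": 0,"wx": 0,"wy": 0,"wz": 0},
    {"hand": 0.6,"tx": 0,"ty": 0,"tz": 1,"wx": 0,"wy": 0,"wz": 0},
    {"hand": 0.6,"tx": 0,"ty": 0,"tz": 0,"wx": 0,"wy": 0,"wz": 0},
  ],
)

```text
time: 14.6
eef_pos: [551.9, 21.0, 353.2]
orientation: [-0.192, 3.136, -0.0]
force: [-0.5, -0.1, -0.7]
grip_width: 54.7
```

```bash
python3 go.py 554.6 20.8 200 97; python3 - <<'E'
from h import *
p,d=ctrl.camera('side'); np.save('pics/side11.npy',d); cv2.imwrite('pics/side11.png',p); X=xyzmap('side',d)
u=proj('side',[[580,-10,160]])[0].astype(int);a,b=u-75; crop(p,a,b,a+150,b+150,4,'pics/g11.png')
def reg(n,m):
    P=X[m];r=cv2.minAreaRect(P[:,:2].astype(np.float32)); print(n,len(P),P.mean(0).round(1),np.round(r[0],1),np.round(r[1],1),round(r[2],1),cv2.boxPoints(r).round().tolist())
roi=(X[...,0]>490)&(X[...,0]<625)&(X[...,1]>-10)&(X[...,1]<55)
reg('tab top',roi&(X[...,2]>101)&(X[...,2]<109)); reg('tab body',roi&(X[...,2]>82)&(X[...,2]<100)); reg('frame top',roi&(X[...,2]>72)&(X[...,2]<79))
f=(X[...,0]>600)&(X[...,0]<720)&(abs(X[...,1])<120)&(X[...,2]>130)&(X[...,2]<330)
P=X[f]; A=np.polyfit(P[:,2],P[:,0]-.122*P[:,1],1); print('flap slope',A, 'angle',90+np.degrees(np.arctan(A[0])))
E
```

```text
t 14.6 pos [551.9  21.  353.2] yawY 97.0 tilt [ 0. -0. -1.] grip 54.7 F [-0.5 -0.1 -0.7] q [ 0.02  0.23  1.38 -0.    1.53 -1.68]
shift cm [-0.26 -0.05 15.32] wz 0.0
tab top 99 [553.3  19.5 105. ] [554.7  20.8] [44.1 15.2] 8.2 [[532.0, 25.0], [534.0, 10.0], [578.0, 16.0], [575.0, 31.0]]
tab body 125 [553.2  16.   90.9] [554.5  16.4] [11.4 44.3] 88.0 [[532.0, 12.0], [576.0, 10.0], [577.0, 21.0], [533.0, 23.0]]
frame top 250 [553.   18.   75.6] [554.9  20.6] [110.5  23.6] 6.9 [[499.0, 26.0], [501.0, 2.0], [611.0, 15.0], [608.0, 39.0]]
flap slope [8.80847292e-03 6.39249481e+02] angle 90.50467527015387
```

View pics/g11.png

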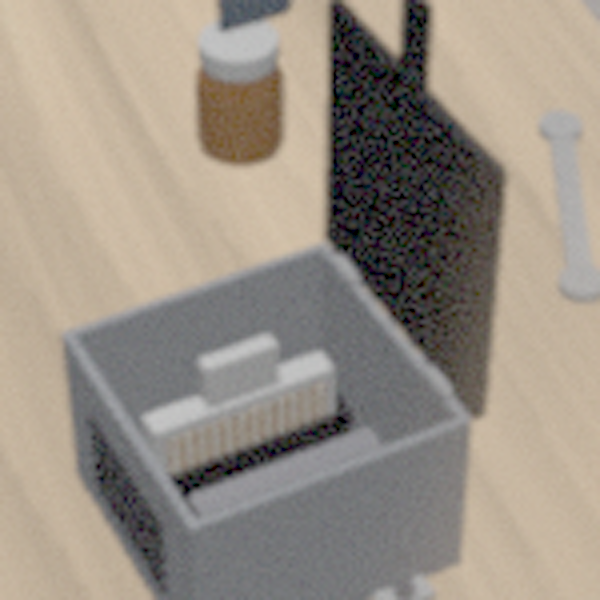

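servo_tool(
  deltas=[
    {"hand": 0.35,"tx": -0.25,"ty": 0,"tz": 1,"wx": 0,"wy": 0,"wz": 0},
    {"hand": 0.35,"tx": 0,"ty": 0,"tz": 2.5,"wx": 0,"wy": 0,"wz": 0},
    {"hand": 0.35,"tx": 0,"ty": 0,"tz": 3,"wx": 0,"wy": 0,"wz": 0},
    {"hand": 0.35,"tx": 0,"ty": 0,"tz": 3,"wx": 0,"wy": 0,"wz": 0},
    {"hand": 0.35,"tx": 0,"ty": 0,"tz": 3,"wx": 0,"wy": 0,"wz": 0},
    {"hand": 0.35,"tx": 0,"ty": 0,"tz": 3,"wx": 0,"wy": 0,"wz": 0},
    {"hand": 0.35,"tx": 0,"ty": 0,"tz": 2.5,"wx": 0,"wy": 0,"wz": 0},
    {"hand": 0.35,"tx": 0,"ty": 0,"tz": 1.5,"wx": 0,"wy": 0,"wz": 0},
    {"hand": 0.35,"tx": 0,"ty": 0,"tz": 0,"wx": 0,"wy": 0,"wz": 0},
    {"hand": 0.35,"tx": 0,"ty": 0,"tz": 0,"wx": 0,"wy": 0,"wz": 0},
  ],
)

```text
time: 15.48
eef_pos: [556.2, 20.7, 156.9]
orientation: [0.19, -3.134, -0.0]
force: [-0.5, -0.1, 1.2]
grip_width: 31.7
```

```bash
python3 go.py 554.6 20.8 92.5 97; python3 - <<'E'
from h import *
p,d=ctrl.camera('side')
u=proj('side',[[580,-10,160]])[0].astype(int);a,b=u-75; crop(p,a,b,a+150,b+150,4,'pics/g12.png')
E
```

```text
t 15.48 pos [556.2  20.7 156.9] yawY 96.9 tilt [-0.002 -0.    -1.   ] grip 31.7 F [-0.5 -0.1  1.2] q [ 0.02  0.35  1.71 -0.    1.08 -1.68]
shift cm [0.14 0.03 6.44] wz -0.1
```

View pics/g12.png

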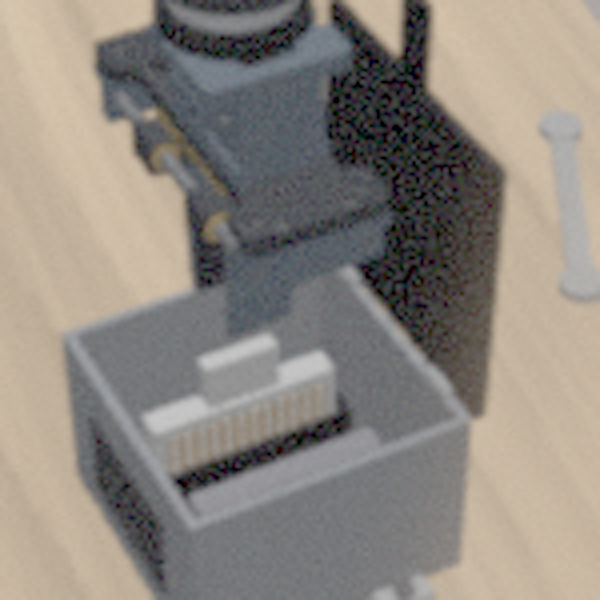

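servo_tool(
  deltas=[
    {"hand": 0.35,"tx": 0.1,"ty": 0,"tz": 1.5,"wx": 0,"wy": 0,"wz": 0},
    {"hand": 0.35,"tx": 0,"ty": 0,"tz": 1.5,"wx": 0,"wy": 0,"wz": 0},
    {"hand": 0.35,"tx": 0,"ty": 0,"tz": 1.5,"wx": 0,"wy": 0,"wz": 0},
    {"hand": 0.35,"tx": 0,"ty": 0,"tz": 1.2,"wx": 0,"wy": 0,"wz": 0},
    {"hand": 0.35,"tx": 0,"ty": 0,"tz": 0.5,"wx": 0,"wy": 0,"wz": 0},
    {"hand": 0.35,"tx": 0,"ty": 0,"tz": 0,"wx": 0,"wy": 0,"wz": 0},
    {"hand": 0,"tx": 0,"ty": 0,"tz": 0,"wx": 0,"wy": 0,"wz": 0},
    {"hand": 0,"tx": 0,"ty": 0,"tz": 0,"wx": 0,"wy": 0,"wz": 0},
    {"hand": 0,"tx": 0,"ty": 0,"tz": 0,"wx": 0,"wy": 0,"wz": 0},
    {"hand": 0,"tx": 0,"ty": 0,"tz": 0,"wx": 0,"wy": 0,"wz": 0},
  ],
)

```text
time: 16.37
eef_pos: [555.4, 20.9, 97.2]
orientation: [-0.191, 3.134, -0.0]
force: [-0.6, -0.5, 1.9]
grip_width: 11.7
```

```bash
python3 go.py 554.6 20.8 230 97
```

```text
t 16.37 pos [555.4  20.9  97.2] yawY 97.0 tilt [ 0.002 -0.    -1.   ] grip 11.7 F [-0.6 -0.5  1.9] q [ 0.02  0.4   1.8  -0.    0.94 -1.68]
shift cm [ 5.000e-02 -1.000e-02 -1.329e+01] wz -0.0
```

servo_tool(
  deltas=[
    {"hand": 0,"tx": 0,"ty": 0,"tz": -0.5,"wx": 0,"wy": 0,"wz": 0},
    {"hand": 0,"tx": 0,"ty": 0,"tz": -1,"wx": 0,"wy": 0,"wz": 0},
    {"hand": 0,"tx": 0,"ty": 0,"tz": -1.5,"wx": 0,"wy": 0,"wz": 0},
    {"hand": 0,"tx": 0,"ty": 0,"tz": -2,"wx": 0,"wy": 0,"wz": 0},
    {"hand": 0,"tx": 0,"ty": 0,"tz": -2,"wx": 0,"wy": 0,"wz": 0},
    {"hand": 0,"tx": 0,"ty": 0,"tz": -2,"wx": 0,"wy": 0,"wz": 0},
    {"hand": 0,"tx": 0,"ty": 0,"tz": -2,"wx": 0,"wy": 0,"wz": 0},
    {"hand": 0,"tx": 0,"ty": 0,"tz": -2,"wx": 0,"wy": 0,"wz": 0},
    {"hand": 0,"tx": 0,"ty": 0,"tz": -1.2,"wx": 0,"wy": 0,"wz": 0},
    {"hand": 0,"tx": 0,"ty": 0,"tz": 0,"wx": 0,"wy": 0,"wz": 0},
  ],
)

```text
time: 17.2
eef_pos: [556.1, 21.0, 242.0]
orientation: [-0.19, 3.129, -0.0]
force: [0.3, -0.0, -1.2]
grip_width: 11.3
```

```bash
python3 go.py 569 -215 186 85.4; python3 - <<'E'
from h import *
p,d=ctrl.camera('side')
u=proj('side',[[560,-10,160]])[0].astype(int);a,b=u-75; crop(p,a,b,a+150,b+150,4,'pics/g13.png')
E
```

```text
t 17.2 pos [556.1  21.  242. ] yawY 97.0 tilt [ 0.007  0.    -1.   ] grip 11.3 F [ 0.3 -0.  -1.2] q [ 0.02  0.28  1.59  0.    1.27 -1.68]
shift cm [  1.62 -23.58   5.6 ] wz 11.6
```

View pics/g13.png

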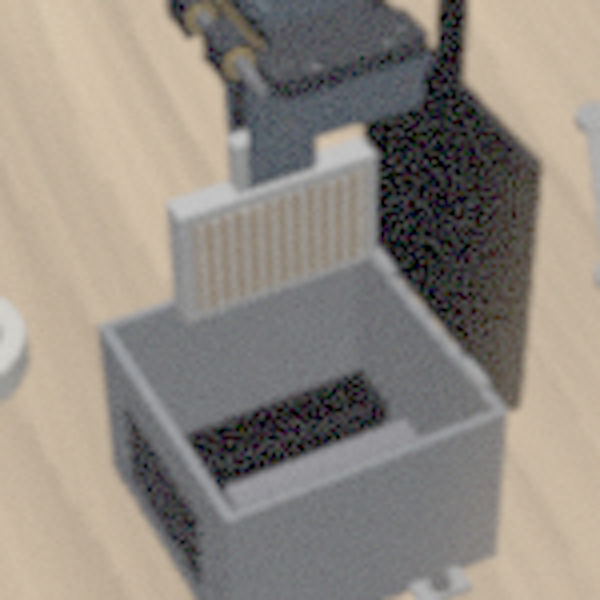

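servo_tool(
  deltas=[
    {"hand": 0,"tx": 0.2,"ty": -1.2,"tz": 0,"wx": 0,"wy": 0,"wz": 0},
    {"hand": 0,"tx": 0.2,"ty": -2.5,"tz": 0,"wx": 0,"wy": 0,"wz": 0},
    {"hand": 0,"tx": 0.2,"ty": -2.9,"tz": 0,"wx": 0,"wy": 0,"wz": 0},
    {"hand": 0,"tx": 0.2,"ty": -2.9,"tz": 0,"wx": 0,"wy": 0,"wz": 0},
    {"hand": 0,"tx": 0.2,"ty": -2.9,"tz": 0,"wx": 0,"wy": 0,"wz": 0},
    {"hand": 0,"tx": 0.2,"ty": -2.9,"tz": 0,"wx": 0,"wy": 0,"wz": 0},
    {"hand": 0,"tx": 0.2,"ty": -2.9,"tz": 0,"wx": 0,"wy": 0,"wz": 0},
    {"hand": 0,"tx": 0.2,"ty": -2.9,"tz": 0,"wx": 0,"wy": 0,"wz": 0},
    {"hand": 0,"tx": 0,"ty": -1.8,"tz": 0,"wx": 0,"wy": 0,"wz": 5.8},
    {"hand": 0,"tx": 0,"ty": -0.6,"tz": 0,"wx": 0,"wy": 0,"wz": 5.8},
  ],
)

```text
time: 18.08
eef_pos: [565.5, -218.1, 236.1]
orientation: [-0.139, -3.135, 0.001]
force: [1.1, 0.5, -2.2]
grip_width: 11.8
```

```bash
python3 go.py 569 -215 186 85.4
```

```text
t 18.08 pos [ 565.5 -218.1  236.1] yawY 84.9 tilt [-0.003 -0.001 -1.   ] grip 11.8 F [ 1.1  0.5 -2.2] q [-0.39  0.37  1.47 -0.    1.3  -1.87]
shift cm [-0.33  0.35  5.01] wz -0.5
```

servo_tool(
  deltas=[
    {"hand": 0,"tx": -0.3,"ty": 0.3,"tz": 1,"wx": 0,"wy": 0,"wz": -0.4},
    {"hand": 0,"tx": 0,"ty": 0,"tz": 1.5,"wx": 0,"wy": 0,"wz": 0},
    {"hand": 0,"tx": 0,"ty": 0,"tz": 1.5,"wx": 0,"wy": 0,"wz": 0},
    {"hand": 0,"tx": 0,"ty": 0,"tz": 0.8,"wx": 0,"wy": 0,"wz": 0},
    {"hand": 0,"tx": 0,"ty": 0,"tz": 0,"wx": 0,"wy": 0,"wz": 0},
    {"hand": 0,"tx": 0,"ty": 0,"tz": 0,"wx": 0,"wy": 0,"wz": 0},
    {"hand": 0,"tx": 0,"ty": 0,"tz": 0,"wx": 0,"wy": 0,"wz": 0},
  ],
)

```text
time: 18.67
eef_pos: [570.2, -211.4, 190.6]
orientation: [0.114, 3.139, -0.0]
force: [-0.9, -0.4, -0.4]
grip_width: 12.0
```

```bash
python3 go.py 569 -215 186 85.4; python3 - <<'E'
from h import *
p,d=ctrl.camera('side'); X=xyzmap('side',d); np.save('pics/s14.npy',d);cv2.imwrite('pics/s14r.png',p)
crop(p,170,120,430,400,2.1,'pics/g14.png')
p,d=ctrl.camera('top');np.save('pics/t14.npy',d); crop(p,180,130,450,330,2.8,'pics/g14t.png')
E
```

```text
t 18.67 pos [ 570.2 -211.4  190.6] yawY 85.8 tilt [ 0.001 -0.    -1.   ] grip 12.0 F [-0.9 -0.4 -0.4] q [-0.37  0.4   1.54  0.    1.2  -1.87]
shift cm [ 0.1  -0.37  0.46] wz 0.4
```

View pics/g14.png

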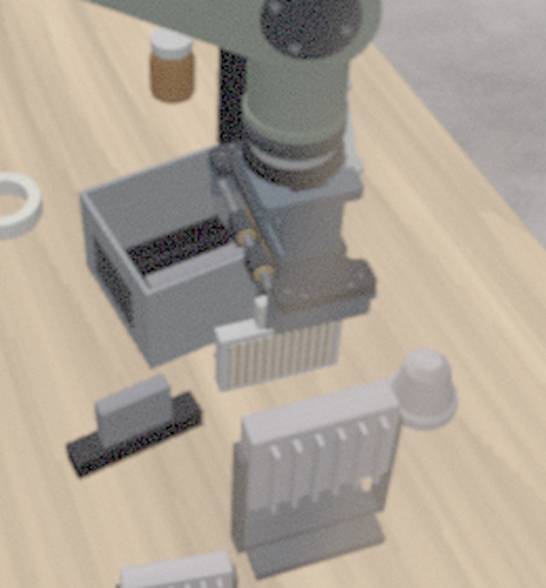

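View pics/g14t.png

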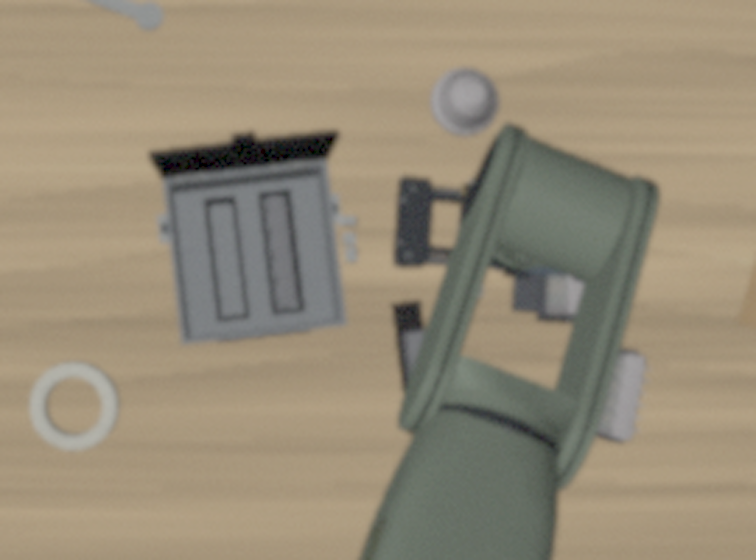

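servo_tool(
  deltas=[
    {"hand": 0,"tx": 0,"ty": -0.3,"tz": 0.4,"wx": 0,"wy": 0,"wz": 0.3},
    {"hand": 0,"tx": 0,"ty": 0,"tz": 0,"wx": 0,"wy": 0,"wz": 0},
    {"hand": 0,"tx": 0,"ty": 0,"tz": 0,"wx": 0,"wy": 0,"wz": 0},
    {"hand": 0,"tx": 0,"ty": 0,"tz": 0,"wx": 0,"wy": 0,"wz": 0},
    {"hand": 0,"tx": 0,"ty": 0,"tz": 0,"wx": 0,"wy": 0,"wz": 0},
    {"hand": 0,"tx": 0,"ty": 0,"tz": 0,"wx": 0,"wy": 0,"wz": 0},
  ],
)

```text
time: 19.27
eef_pos: [569.7, -214.6, 186.2]
orientation: [0.125, 3.139, 0.0]
force: [0.1, -0.1, -2.4]
grip_width: 12.0
```

```bash
python3 go.py 569 -215 186 85.4; python3 - <<'E'
from h import *
p,d=ctrl.camera('side'); X=xyzmap('side',d)
m=(X[...,0]>480)&(X[...,0]<660)&(X[...,1]>-240)&(X[...,1]<-195)&(X[...,2]>85)&(X[...,2]<162)
P=X[m]; print(len(P),P.min(0).round(),P.max(0).round(),P.mean(0).round(1))
f=P[(P[:,2]<158)]; A=np.c_[f[:,0],f[:,2],np.ones(len(f))]; c=np.linalg.lstsq(A,f[:,1],rcond=None)[0]; print('face y=ax+bz+c',c, 'y at centre',c@[569,130,1])
L=(X[...,0]>480)&(X[...,0]<650)&(X[...,1]<-270)&(X[...,1]>-360)&(X[...,2]>173)&(X[...,2]<182); Q=X[L]
r=cv2.minAreaRect(Q[:,:2].astype(np.float32)); print('lamp top',len(Q),r,cv2.boxPoints(r).round())
E
```

```text
t 19.27 pos [ 569.7 -214.6  186.2] yawY 85.5 tilt [ 0.  0. -1.] grip 12.0 F [ 0.1 -0.1 -2.4] q [-0.38  0.4   1.55  0.    1.19 -1.87]
shift cm [ 0.07 -0.05  0.02] wz 0.1
1260 [ 514. -230.   94.] [ 623. -205.  162.] [ 563.9 -223.5  129.3]
face y=ax+bz+c [-9.74258242e-02 -9.10442853e-03 -1.67410375e+02] y at centre -224.02924514589228
lamp top 1184 ((559.3294677734375, -313.8194274902344), (31.947526931762695, 122.40908813476562), 86.19173431396484) [[ 497. -326.]
 [ 619. -334.]
 [ 621. -302.]
 [ 499. -294.]]
```

```bash
python3 -c "
from rig import ctrl
print(ctrl.job_done())"
```

```text
the job is handed in; nothing more can be done
None
```

The job is handed in, at about 19 s of the 72 s allowed; no verdict was reported.

- **Offcuts:** I swept all three off the closed flap with the scraper. They lie on the bench beside the housing. They measured about 12 mm high at most, and one is against the housing's foot bracket.
- **Scraper:** It stands released on the bench at about (451, -170).
- **Flap:** I lifted it by its tongue to about 90°, and it was still upright in the last top picture.
- **Filter:** I drew it from the left (+y) bay. It is now held by its tab, with a grip width of 12 mm.
- **Blank and bystanders:** The blank is still in its bay, judged by eye. In the last pictures the tape, jar and projector look untouched.

**Last checks:** From depth, the filter centre is about 83 mm out from the lens, about 2 mm off centre sideways, and at about 129 mm height against the lens's 130 mm. The face is about 1° from parallel, and the filter is upright within about 1°. It touches nothing.

**Disagreements:** The lamp front edge differed by 2–4 mm between the top and side views. The filter ended about 5 mm lower in the grip than planned. Both are well inside tolerance. No check failed.

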